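Shut the centrifuge and start the spin

ROBOT

A 6-joint arm with a two-finger parallel gripper is mounted at the origin on the work surface. World frame = base frame: x ahead of the robot, y to its left, z up, the work surface at z = 0. Lengths are in m, angles in degrees, forces in N, time in s.
With the tool pointing down it reaches from about 0.35 to 0.925 m from the base axis. Payload 6.4 kg.
Tool frame: the origin (TCP) lies on the centre line of the jaws, within the pads' length; the fingertips stand 11 mm ahead of it and the grasp point (between the pads) lies 8 mm behind it; z points along the fingers, y is the line along which they close (so a half turn about z gives the same grasp; the last joint's range is limited). The gripper opens to 85 mm and grips with 20 to 120 N. Pads are 22 mm wide; open, the fingers measure 114 mm over their backs; the gripper's body (76 mm by 85 mm) begins 54 mm behind the grasp point. The pads swing forward as they close: fully open they stand 13 mm farther back than shut.
Start: joints at [66.858, 14.043, 89.255, -0, 76.702, -9.975], TCP at [0.148, 0.633, 0.242] pointing down, gripper open.
Joint ranges: [-179.41, 179.41], [-58.25, 129.5], [7.25, 145.43], [-54.29, 234.29], [11.92, 165.04], [-157.13, 157.13]. Speed limits (degrees/s): [147.25, 147.25, 180, 180, 180, 180].

INTERFACE

Orientations are given as a 3x3 rotation matrix whose columns are the frame's x, y, z axes.
In Python, from rig import telemetry, eyes, sign_off gives the robot as it stands.
- The arm moves only by the shell command python3 -m pendant 'ROWS' [OPENING] [FORCE]. ROWS is JSON, a list of rows, each a list of 2 entries, a list of its own where there are three numbers: the shift along the tool's x, y, z in units of 40 mm (1.0 is 40 mm), then the turn, a rotation vector about the tool's x, y, z in units of 10 degrees (1.0 is 10 degrees). A call has 1 to 20 rows; each row is the pose to reach, as a shift and turn from the pose commanded when the call began, along the tool's axes at that moment; what a row does not reach only later rows make up. A row lasts 1/8 s, in which the tool goes at most 62.5 mm and 10.7 degrees, less where a joint would pass 70% of its speed; a pose out of reach is approached as far as the arm can. A call with a gripper value outside its range is refused whole. OPENING is the opening, from 0 (shut) to 1 (fully open), set as the call begins (- or left out, the last holds). The fingers move at their own pace and stop on an object; FORCE is the grip in N (left out, the last holds). Time passes only in rows, so rows that repeat a pose let the fingers close. It gives the time, the measured TCP pose, the force, the opening and the grip force at its end, in the units of the state.
- telemetry.observe(): the state, without advancing time (a new reading comes with each control period).
- eyes.camera(name): name is "scene" or "top" or "wrist"; returns (picture, depth): 400x640x3 uint8, red, green, blue; 400x640 float32, m along the optical axis (not along the pixel's ray), 0 where there is no reading.
- eyes.get_calibration(name): a dict with "camera_matrix" (3x3 intrinsics, pixels), "world_from_camera" (4x4, takes a point from camera to world coordinates). Camera axes: x right, y down, z forward; pixel columns grow to the right and rows downward; lengths in m; the calibration is good to about 2 mm. A picture is of the moment at which its call begins: read the wrist's pose just before it. get_calibration takes no time and is no camera call; for the wrist camera it gives the pose at the moment of the call.
- sign_off(): hands the job in; it is judged then, once.
The state is a dict: "time": time; "joint_pos": joint angles; "joint_velocities": joint speeds; "joint_efforts": joint torques, N m; "position": TCP position; "tool_rot": TCP orientation; "ft_force": force on the tool from outside, world axes, zero at the start; "wrist_torque": the same for the moment, N m; "gripper_width": finger opening in m; "finger_force": force on a finger pad.
Only numpy, scipy, OpenCV 4.12 (cv2) and the standard library are available. Lean on these libraries where they do the work, as an engineer would, in place of code of your own. Each camera call takes 0.05 s, during which the arm holds its last target. There are 200 camera calls.

TASK

Using only the fingertips, push the open lid of the small centrifuge fully shut from its outside, without slamming it, and only then press the larger round button (start) on its front panel all the way in and let it come back out. Do not grip or lift anything, do not shift the centrifuge on the bench, keep off the rotor and the lid's inner face, and leave the smaller button and everything else on the bench alone.

Things in the scene. Friction and masses are not known exactly. Their poses are not given: they have to be found in the camera images.
- centrifuge: Cream bench microcentrifuge, 220 deep (x) x 200 wide (y) x 115 mm high to the bowl's rim (138 to the top of the shut lid), about 2.2 kg, loose on rubber feet. Origin: centre of its underside. x points from its front (control panel, robot's side) to its back (hinge), y to the robot's left, z up. Bowl centred 26 mm behind the origin; in front of it the panel slopes down forward at 0.35 rad.
- lid (a joint): Lid angle, rad: 0 fully shut (level), growing as it opens, 1.9 fully open (leaning back past upright). Stiff friction hinge at the back: the lid stays at any angle; 1 to 5 N at the front edge moves it. Plain slab 150 mm from hinge to front edge, 180 wide, 20 thick, with a small tab (50 wide, 8 thick, 11 mm out) at the middle of its front edge.
- lid_hinge (a point): On the lid's hinge axis, midway across: 105 mm behind the centrifuge's origin, 118 mm above the bench. Axes turn with the lid: y along the hinge, -x along the lid to its front edge, z out of its outer face (outer face at z = 20 mm, inner at 0). Shutting brings the front edge over towards the robot and down.
- lid_edge (a point): Middle of the lid's front edge on its outer (top) face, 150 mm from the hinge; axes as lid_hinge.
- seal: Round rubber seal and its carrier (130 x 150 mm, 2 mm thick) on the inner face of the lid, origin at its centre, 77 mm from the hinge; to be kept clean.
- rotor: Aluminium rotor with eight tubes inside the bowl, 110 mm diameter, 40 mm high; origin at the centre of its underside, 61 mm above the bench.
- start (a joint): Travel of the start button, m: 0 out, 0.006 fully in; spring return, 1.4 N to begin, 4.5 N fully in. The larger of the two white round buttons: cap 30 mm diameter in a 46 mm grey collar, on the robot's right of the panel. It moves along the panel's normal, which leans 0.35 rad from vertical towards the front.
- start_top (a point): Centre of the start button's cap, on its top face; its z axis points out of the button.
- pulse (a joint): Travel of the pulse button, m: 0 out, 0.005 fully in, 3 N. The smaller one: cap 16 mm diameter in a 32 mm grey collar, on the robot's left of the panel, 132 mm from the start button. Not to be pressed. Between the two stands a black timer knob (30 mm diameter, 22 mm proud of the panel).
- pulse_top (a point): Centre of the pulse button's cap, on its top face.
- tube_rack: White plastic rack of capped tubes, 70 x 100 mm, 88 mm high, loose, beside the centrifuge; origin at the centre of its underside. To be left alone.
- jar: Clear screw-cap jar, 60 mm diameter, 70 mm high, loose, beside the centrifuge; origin at the centre of its underside. To be left alone.
- slide_box: Flat grey and white slide box, 90 x 70 x 34 mm, loose, beside the centrifuge; origin at the centre of its underside. To be left alone.
- mailer: Small white plastic slide mailer, 30 x 82 x 18 mm, loose, lying in front of the centrifuge; origin at the centre of its underside. To be left alone.
- counter: Grey cell counter with a row of keys, 60 x 110 x 35 mm, loose, on the left; origin at the centre of its underside. To be left alone.
- wash_bottle: White bottle, 64 mm diameter, 150 mm high, loose, behind the centrifuge; origin at the centre of its underside. To be left alone.
- stain_bottle: Amber glass bottle, 50 mm diameter, 100 mm high, loose, behind the centrifuge; origin at the centre of its underside. To be left alone.
- beaker: Glass beaker, 70 mm diameter, 90 mm high, loose, behind the centrifuge; origin at the centre of its underside. To be left alone.

How it is judged:
By the outcome, as a careful person would: the job done as asked, in the order asked, and still so for the second after the job is handed in, with the robot touching nothing.
It also fails if it takes over 45 s, if anything falls off the work surface, if the arm or the gripper's body presses on something with over 40 N, if the wrist force passes 120 N, or if a joint passes its speed limit or range.

## Working session

There is one attempt and no reset: what is moved stays moved. The work goes in short steps, Python scripts to look and compute and a shell command to move; the robot and the scene stay as the last step left them, time stands still between calls to the robot, and variables do not carry over. Pictures are saved under pics/ and viewed, at most 10 in all, crops included, and the job is handed in when it is done.

```bash
mkdir -p pics; ls; python3 - <<'E'
from rig import telemetry, eyes
import cv2,numpy as np
print(telemetry.observe())
for n in("scene","top"):
    p,d=eyes.camera(n);c=eyes.get_calibration(n)
    cv2.imwrite(f"pics/{n}0.png",p[...,::-1]);np.savez(f"{n}0.npz",p=p,d=d,K=c["camera_matrix"],T=c["world_from_camera"])
    print(n,c)
E
```

```text
pics
{'time': 0.0, 'joint_pos': array([ 6.68577803e+01,  1.40838184e+01,  8.93275010e+01,  1.23428092e-03,
        7.67021136e+01, -9.97370555e+00]), 'joint_velocities': array([ 0.01232684,  0.00093788,  0.03831621, -0.00809432,  0.00740423,
       -0.04614249]), 'joint_efforts': array([-1.99397313e-03, -4.29511142e+01, -3.26125896e+01, -2.75010489e-04,
        5.38969121e-03,  6.17967714e-06]), 'position': array([0.14783122, 0.63239516, 0.24115937]), 'tool_rot': array([[-9.73702963e-01,  2.27819893e-01, -7.97359615e-04],
       [ 2.27820998e-01,  9.73701345e-01, -1.81222980e-03],
       [ 3.63528131e-04, -1.94622879e-03, -9.99998040e-01]]), 'ft_force': array([ 0.69728796, -0.32770104, -0.01640707]), 'wrist_torque': array([ 0.01416618, -0.03238449, -0.00559776]), 'finger_force': 0.0, 'gripper_width': 0.08582108191283727}
scene {'camera_matrix': array([[468.6499143 ,   0.        , 315.91148855],
       [  0.        , 468.6499143 , 200.82460322],
       [  0.        ,   0.        ,   1.        ]]), 'world_from_camera': array([[-0.89386513,  0.34491479, -0.28642438,  0.91835232],
       [ 0.44817168,  0.70471128, -0.55002196,  0.69677208],
       [ 0.01213579, -0.62001274, -0.78449788,  0.9715501 ],
       [ 0.        ,  0.        ,  0.        ,  1.        ]])}
top {'camera_matrix': array([[416.55477765,   0.        , 323.45037688],
       [  0.        , 416.55477765, 197.86128811],
       [  0.        ,   0.        ,   1.        ]]), 'world_from_camera': array([[-0.01360126, -0.98774158,  0.15550426,  0.4479028 ],
       [-0.99990054,  0.01401579,  0.00156955,  0.08512455],
       [-0.00372982, -0.15546745, -0.98783397,  1.0357392 ],
       [ 0.        ,  0.        ,  0.        ,  1.        ]])}
```

View pics/scene0.png

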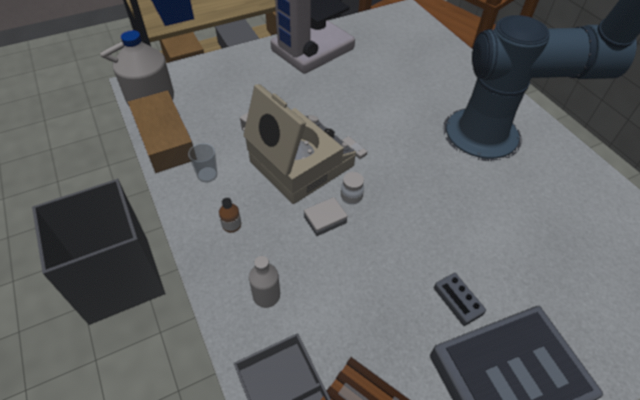

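View pics/top0.png

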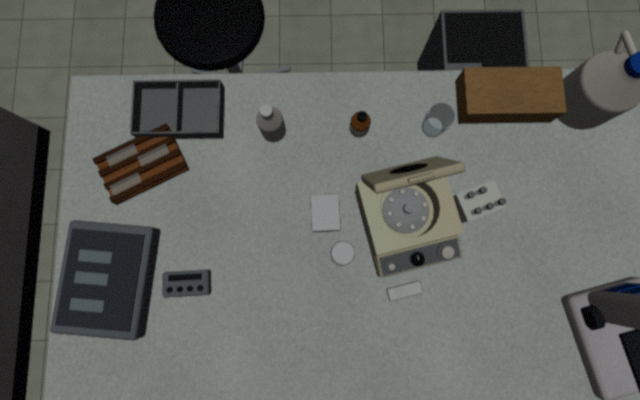

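The top view shows the centrifuge around (412,218), turned slightly, with its panel at the bottom: start at (448,253), pulse at (391,267), knob at (417,259). The lid stands nearly upright at (415,173), and the mailer (404,290), jar (343,252) and rack (481,200) are close by. Next I'll measure.

```bash
cat > h.py <<'E'
import numpy as np
def load(n):
    z=np.load(n+".npz");return z["p"],z["d"],z["K"],z["T"]
def cloud(d,K,T):
    v,u=np.mgrid[:d.shape[0],:d.shape[1]]
    c=np.stack([(u-K[0,2])/K[0,0]*d,(v-K[1,2])/K[1,1]*d,d],-1)
    return c@T[:3,:3].T+T[:3,3]
def ray(u,v,K,T,z):
    r=T[:3,:3]@np.array([(u-K[0,2])/K[0,0],(v-K[1,2])/K[1,1],1]);return T[:3,3]+r*(z-T[2,3])/r[2]
E
python3 - <<'E'
from h import *
import cv2
p,d,K,T=load("top0");P=cloud(d,K,T)
print("bench z",np.median(P[300:380,250:500,2]))
for n,(u,v) in dict(start=(448,253),knob=(417,259),pulse=(391,267),rim_l=(363,215),rim_r=(458,215),front_l=(380,274),front_r=(461,258),lidtopL=(366,184),lidtopR=(462,168),lidmid=(415,176),mailer=(404,290),jar=(343,252),rack=(485,200),slide=(325,212),beaker=(437,120),stain=(361,122)).items(): print(n,P[v,u].round(4))
c=p[140:310,310:520,::-1];cv2.imwrite("pics/c0.png",cv2.resize(c,None,fx=3.5,fy=3.5,interpolation=2))
p,d,K,T=load("scene0");c=p[70:220,220:400,::-1];cv2.imwrite("pics/c1.png",cv2.resize(c,None,fx=4,fy=4,interpolation=2))
E
```

```text
bench z -0.0005290781699559544
start [ 0.4674 -0.1941  0.0821]
knob [ 0.4549 -0.1225  0.0852]
pulse [ 0.4379 -0.0634  0.0841]
rim_l [ 0.5588 -0.0055  0.0643]
rim_r [ 0.5503 -0.2121  0.1134]
front_l [ 0.4222 -0.0409  0.0623]
front_r [ 4.565e-01 -2.493e-01 -2.000e-04]
lidtopL [ 0.6112 -0.0031  0.1771]
lidtopR [ 0.6237 -0.178   0.2608]
lidmid [ 0.6084 -0.0868  0.2656]
mailer [ 0.3827 -0.1024  0.019 ]
jar [0.4733 0.0435 0.0709]
rack [ 0.5935 -0.3023  0.0424]
slide [0.5715 0.0834 0.0289]
beaker [ 0.8089 -0.2085  0.0059]
stain [ 0.7814 -0.0058  0.0779]
```

View pics/c0.png

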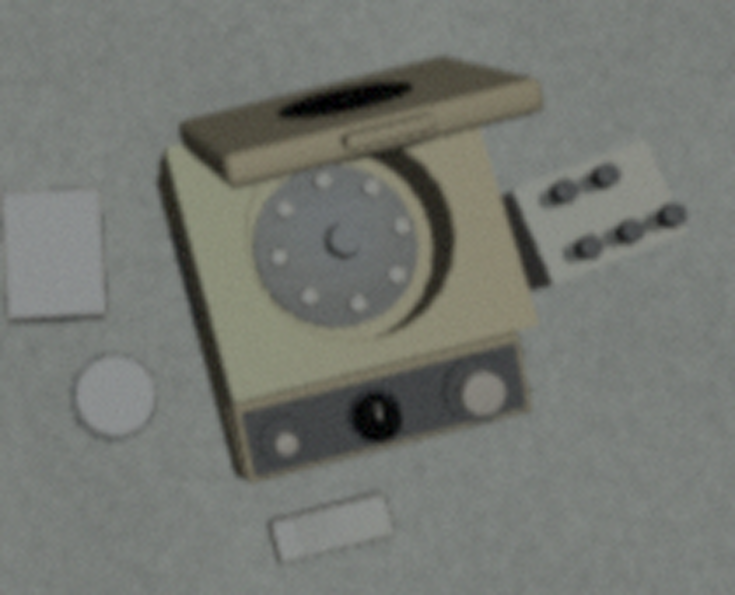

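View pics/c1.png

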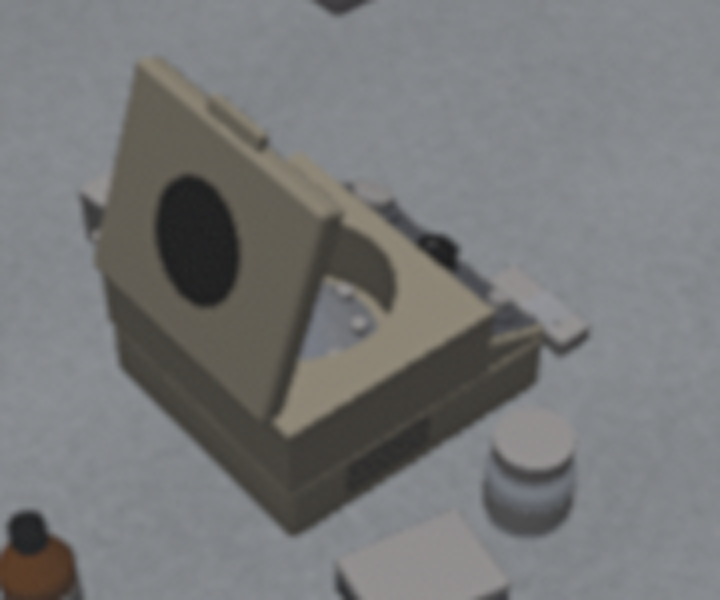

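The crops show the lid's outer face (black oval) towards the back, with the lid tilted somewhat forward of upright. The start button is the larger one, at crop0 (482,393). I'll fit planes to get the yaw, the lid angle and the hinge.

```bash
python3 - <<'E'
from h import *
import cv2
def plane(Q):
    for _ in range(5):
        c=np.median(Q,0) if _==0 else Q.mean(0);n=np.linalg.svd(Q-c,full_matrices=False)[2][2]
        r=(Q-c)@n;Q=Q[abs(r)<max(2*np.median(abs(r)),.001)]
    return c,n*np.sign(n[2]+1e-9),r.std()
p,d,K,T=load("scene0");P=cloud(d,K,T)
poly=np.array([[150,85],[320,220],[268,400],[108,255]])/4+[220,70]
m=np.zeros(d.shape,np.uint8);cv2.fillPoly(m,[poly.round().astype(int)],1);m=cv2.erode(m,np.ones((3,3)))
Q=P[(m>0)&(d>0)];c,n,s=plane(Q);print("outer",c,n,s,len(Q)); co,no=c,n
print("angle",np.degrees(np.arctan2(n[0],n[2])), "from vertical n: yaw",np.degrees(np.arctan2(n[1],n[0])))
print("lid angle deg", np.degrees(np.arccos(n[2])))
p,d,K,T=load("top0");P=cloud(d,K,T)
def reg(poly):
    m=np.zeros(d.shape,np.uint8);cv2.fillPoly(m,[(np.array(poly)/3.5+[310,140]).round().astype(int)],1);return P[(m>0)&(d>0)]
rim=reg([[180,180],[225,200],[240,240],[260,310],[330,350],[400,340],[500,300],[525,325],[245,395]])
print("rim z",np.median(rim[:,2]))
pan=reg([[300,410],[345,400],[345,430],[310,440]]);pan=np.r_[pan,reg([[410,380],[440,375],[445,410],[405,420]])]
print("panel",plane(pan))
edge=reg([[240,160],[535,85],[535,100],[240,175]]);edge=edge[edge[:,2]>.2];print("edge",plane(edge),edge.min(0),edge.max(0))
# button cap centres
g=p.max(2)
for n,(u,v),z in (("start",(448,253),.083),("pulse",(392,267),.083)):
    w=p[v-9:v+10,u-9:u+10].min(2);t=(w>w.max()*.8).astype(np.uint8);N,l,st,ce=cv2.connectedComponentsWithStats(t)
    i=1+st[1:,4].argmax();uv=ce[i]+[u-9,v-9];zz=P[v-9:v+10,u-9:u+10,2][l==i];print(n,uv,st[i],np.median(zz),ray(*uv,K,T,np.median(zz)))
E
```

```text
outer [ 0.63320123 -0.07597854  0.20354554] [0.91277926 0.22007023 0.34409753] 0.0005721702967581324 2033
angle 69.34467016661814 from vertical n: yaw 13.555260568148793
lid angle deg 69.87328464083166
rim z 0.11430366309861484
panel (array([ 0.46027737, -0.12475096,  0.07243259]), array([-0.31029601, -0.08274531,  0.94703199]), np.float64(0.0006176002002307747))
edge (array([ 0.60523747, -0.09893458,  0.26410692]), array([-0.96476148, -0.23082402,  0.12631534]), np.float64(0.002116393970079669)) [ 0.5832137  -0.18064733  0.25663062] [ 0.6314162  -0.0185055   0.27548532]
start [447.9047619 251.9047619] [  4   2  11  12 105] 0.08601308816975728 [ 0.46982377 -0.19284531  0.08601309]
pulse [396.51612903 275.09677419] [ 6 15 13  4 31] -0.0010951242757506474 [ 0.41730318 -0.08937996 -0.00109512]
```

```bash
cat >> h.py <<'E'
from scipy.spatial.transform import Rotation as R
yaw=np.radians(13.55);ex=np.array([np.cos(yaw),np.sin(yaw),0]);ey=np.array([-np.sin(yaw),np.cos(yaw),0]);ez=np.array([0,0,1.])
def W(a,b,z):return a*ex+b*ey+z*ez
def Rt(tilt=0): # tool x=+ey, z down, tilted back (+ex) by tilt rad
    z=np.sin(tilt)*ex-np.cos(tilt)*ez;return np.stack([ey,np.cross(z,ey),z],1)
def row(s,p,Rw):
    A=np.array(s["tool_rot"]);d=A.T@(p-s["position"])/.04;w=R.from_matrix(A.T@Rw).as_rotvec(degrees=True)/10
    return d.round(3).tolist(),w.round(3).tolist()
E
python3 - <<'E'
from h import *
from rig import telemetry
s=telemetry.observe()
p,d,K,T=load("top0");P=cloud(d,K,T)
# lid lateral extent along edge row, collar height
Q=P[150:200,350:480].reshape(-1,3);Q=Q[(Q[:,2]>.235)];b=Q@ey;print("lid ey",np.percentile(b,[1,99]),"maxz",np.percentile(Q[:,2],99))
C=W(0,0,0)+[.46982,-.19285,.0860];rel=P[240:266,432:464]-C;N=-Rt(.35)[:,2];h=rel@N;rr=np.linalg.norm(rel-h[...,None]*N,axis=2)
for a,bb in((0,.012),(.017,.021),(.026,.032)):m=(rr>=a)&(rr<bb);print(a,np.percentile(h[m],[20,50,80]))
print(C@ex,C@ey)
for q in (W(.627,-.225,.42),W(.627,-.225,.243)):print(q,row(s,q,Rt()))
E
```

```text
lid ey [-0.32143861 -0.02218568] maxz 1.0357392022782772
0 [-0.00155687 -0.00023466  0.00084344]
0.017 [-0.01196124 -0.01056956 -0.00924125]
0.026 [-0.0166396  -0.01515089 -0.01373276]
0.4115593858909894 -0.2975581065691736
[ 0.66226409 -0.07183508  0.42      ] ([-16.531, -14.224, -4.448], [-0.01, 0.004, 6.329])
[ 0.66226409 -0.07183508  0.243     ] ([-16.532, -14.216, -0.023], [-0.01, 0.004, 6.329])
```

```bash
python3 -m pendant '[[[0,0,-2],[0,0,0]],[[-1,-1,-4.4],[0,0,0.6]],[[-2.1,-1.8,-4.4],[0,0,1.2]],[[-3.2,-2.8,-4.4],[0,0,1.7]],[[-4.3,-3.7,-4.4],[0,0,2.2]],[[-5.4,-4.6,-4.4],[0,0,2.7]],[[-6.5,-5.6,-4.4],[0,0,3.2]],[[-7.6,-6.5,-4.4],[0,0,3.7]],[[-8.7,-7.5,-4.4],[0,0,4.2]],[[-9.8,-8.4,-4.4],[0,0,4.7]],[[-10.9,-9.4,-4.4],[0,0,5.2]],[[-12,-10.3,-4.4],[0,0,5.7]],[[-13.1,-11.3,-4.4],[0,0,6.1]],[[-14.2,-12.2,-4.4],[0,0,6.33]],[[-15.3,-13.2,-4.4],[0,0,6.33]],[[-16.5,-14.2,-4.4],[0,0,6.33]],[[-16.5,-14.2,-4.4],[0,0,6.33]],[[-16.5,-14.2,-4.4],[0,0,6.33]]]' 0 20
python3 - <<'E'
from h import *
from rig import telemetry
s=telemetry.observe();print(s["position"],s["joint_pos"],s["gripper_width"],s["ft_force"])
for q in (W(.627,-.225,.243),):print(row(s,q,Rt()))
E
```

```text
time: 2.35
position: [0.6611, -0.0703, 0.4176]
tool_rot: [[-0.234, 0.972, -0.001], [0.972, 0.234, 0.001], [0.001, -0.001, -1.0]]
ft_force: [1.0, 0.7, 0.4]
gripper_width: 0.0
finger_force: 0.0
[ 0.66112478 -0.07027638  0.41761907] [-1.58254096e+01  1.14657508e+01  7.43081319e+01  1.90456638e-02
  9.43084585e+01 -2.93501019e+01] 3.462554851870433e-05 [0.99853747 0.6619104  0.3996262 ]
([-0.049, 0.023, 4.365], [-0.006, -0.006, -0.002])
```

```bash
python3 -m pendant '[[[0,0,1],[0,0,0]],[[0,0,2.2],[0,0,0]],[[0,0,3.3],[0,0,0]],[[0,0,4],[0,0,0]],[[-0.05,0,4.36],[0,0,0]],[[-0.05,0,4.36],[0,0,0]]]'
python3 - <<'E'
from h import *
from rig import telemetry,eyes
import cv2
s=telemetry.observe();print(s["position"]@ex,s["position"]@ey,s["position"][2],s["ft_force"])
p,d=eyes.camera("scene");cv2.imwrite("pics/s1.png",cv2.resize(p[50:220,200:420,::-1],None,fx=3.5,fy=3.5))
for th in (70,64,58,52,46,40,34,28,22,16,10,6,3,1,0,-1,-2):
    t=np.radians(th);S=.118
    a=.6078+.02*np.sin(t)-S*np.cos(t)+.0145;z=.118+.02*np.cos(t)+S*np.sin(t)+.011
    r=row(s,W(a,-.225,z),Rt())[0];print(th,round(a,4),round(z,4),[round(x,2) for x in r])
E
```

```text
time: 3.1
position: [0.6614, -0.0717, 0.2439]
tool_rot: [[-0.235, 0.972, -0.001], [0.972, 0.235, 0.0], [0.0, -0.001, -1.0]]
ft_force: [0.9, -0.2, 1.1]
gripper_width: -0.0003
finger_force: 0.0
0.6261931430758475 -0.22461856250328419 0.24387229275824443 [ 0.94165259 -0.21992129  1.08802812]
70 0.6007 0.2467 [-0.01, -0.64, -0.07]
64 0.5885 0.2438 [-0.01, -0.94, 0.0]
58 0.5767 0.2397 [-0.01, -1.24, 0.11]
52 0.5654 0.2343 [-0.01, -1.52, 0.24]
46 0.5547 0.2278 [-0.01, -1.79, 0.4]
40 0.5448 0.2202 [-0.01, -2.04, 0.59]
34 0.5357 0.2116 [-0.01, -2.26, 0.81]
28 0.5275 0.2021 [-0.01, -2.47, 1.05]
22 0.5204 0.1917 [-0.01, -2.65, 1.3]
16 0.5144 0.1808 [-0.01, -2.79, 1.58]
10 0.5096 0.1692 [-0.01, -2.92, 1.87]
6 0.507 0.1612 [-0.01, -2.98, 2.07]
3 0.5055 0.1551 [-0.01, -3.02, 2.22]
1 0.5047 0.1511 [-0.01, -3.04, 2.32]
0 0.5043 0.149 [-0.01, -3.05, 2.37]
-1 0.504 0.1469 [-0.01, -3.05, 2.42]
-2 0.5037 0.1449 [-0.01, -3.06, 2.48]
```

View pics/s1.png

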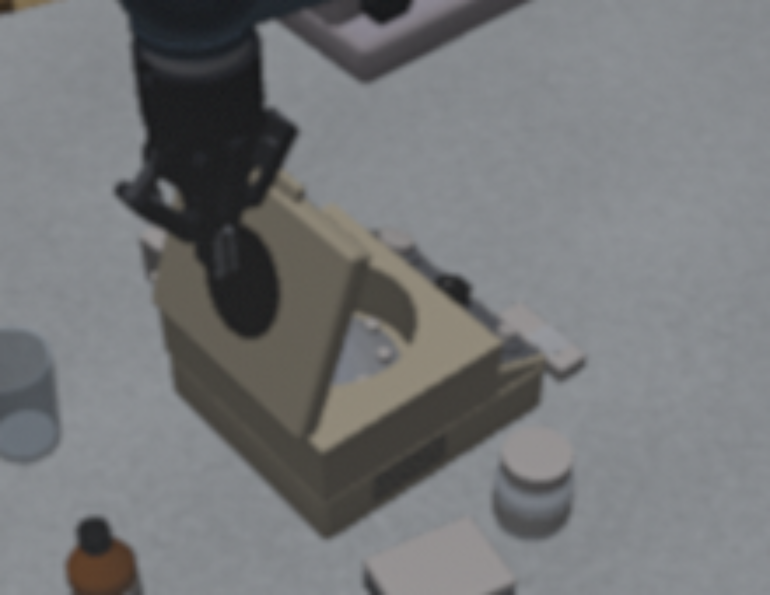

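The fingertips are behind the lid's outer face at about (228,270), with the linkage clear above the lid's edge. I'll start the push.

```bash
python3 -m pendant '[[[0,-0.25,0],[0,0,0]],[[0,-0.5,-0.03],[0,0,0]],[[0,-0.64,-0.05],[0,0,0]],[[0,-0.74,-0.03],[0,0,0]],[[0,-0.84,-0.01],[0,0,0]],[[0,-0.94,0],[0,0,0]],[[0,-1.04,0.03],[0,0,0]],[[0,-1.14,0.07],[0,0,0]],[[0,-1.24,0.11],[0,0,0]],[[0,-1.34,0.15],[0,0,0]],[[0,-1.43,0.2],[0,0,0]],[[0,-1.52,0.24],[0,0,0]]]'
python3 - <<'E'
from h import *
from rig import telemetry,eyes
import cv2
s=telemetry.observe();print(s["position"]@ex,s["position"]@ey,s["position"][2],s["ft_force"],s["wrist_torque"])
p,d=eyes.camera("scene");cv2.imwrite("pics/s2.png",cv2.resize(p[50:220,200:420,::-1],None,fx=3.5,fy=3.5))
E
```

```text
time: 4.65
position: [0.6024, -0.0868, 0.2341]
tool_rot: [[-0.234, 0.972, -0.0], [0.972, 0.234, -0.0], [-0.0, -0.0, -1.0]]
ft_force: [0.8, -0.3, 2.3]
gripper_width: 0.0
finger_force: 1.1
0.565271675149616 -0.22548460323929342 0.23410350872456037 [ 0.80137848 -0.34780746  2.29903981] [ 0.01815978 -0.13436099 -0.03223982]
```

View pics/s2.png

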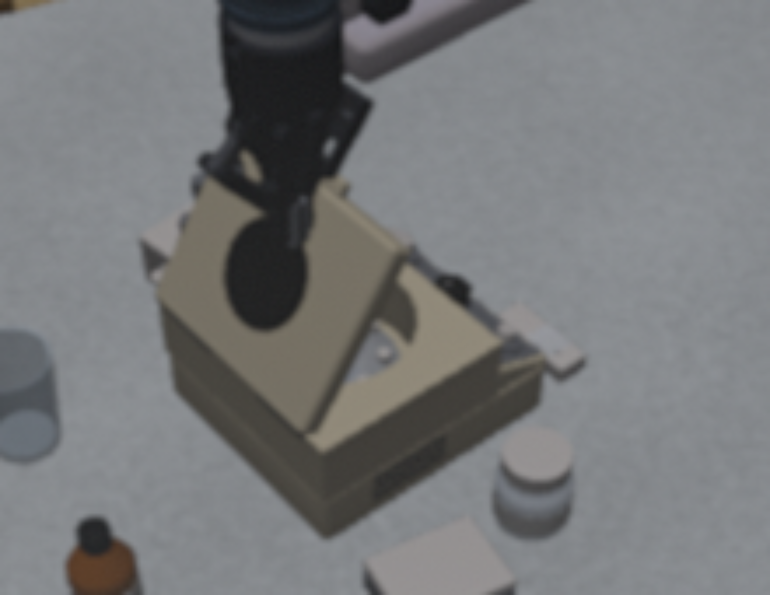

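The lid is turning as planned (about 52°) and the centrifuge hasn't moved. I'll continue, slowing towards the end.

```bash
python3 -m pendant '[[[0,-0.14,0.08],[0,0,0]],[[0,-0.27,0.16],[0,0,0]],[[0,-0.4,0.25],[0,0,0]],[[0,-0.52,0.35],[0,0,0]],[[0,-0.63,0.46],[0,0,0]],[[0,-0.74,0.57],[0,0,0]],[[0,-0.85,0.69],[0,0,0]],[[0,-0.95,0.81],[0,0,0]],[[0,-1.04,0.93],[0,0,0]],[[0,-1.13,1.06],[0,0,0]],[[0,-1.18,1.15],[0,0,0]],[[0,-1.23,1.25],[0,0,0]],[[0,-1.27,1.34],[0,0,0]],[[0,-1.32,1.44],[0,0,0]],[[0,-1.36,1.54],[0,0,0]],[[0,-1.4,1.63],[0,0,0]]]'
python3 -m pendant '[[[0,-0.02,0.06],[0,0,0]],[[0,-0.04,0.12],[0,0,0]],[[0,-0.06,0.18],[0,0,0]],[[0,-0.08,0.24],[0,0,0]],[[0,-0.09,0.29],[0,0,0]],[[0,-0.1,0.34],[0,0,0]],[[0,-0.11,0.39],[0,0,0]],[[0,-0.12,0.43],[0,0,0]],[[0,-0.12,0.46],[0,0,0]],[[0,-0.12,0.48],[0,0,0]],[[0,-0.12,0.5],[0,0,0]]]'
```

```text
time: 6.7
position: [0.5481, -0.0998, 0.1688]
tool_rot: [[-0.234, 0.972, 0.0], [0.972, 0.234, 0.0], [0.0, 0.0, -1.0]]
ft_force: [0.1, -0.7, 1.7]
gripper_width: 0.0001
finger_force: 0.7
time: 8.07
position: [0.5436, -0.1009, 0.1491]
tool_rot: [[-0.234, 0.972, 0.0], [0.972, 0.234, -0.0], [-0.0, -0.0, -1.0]]
ft_force: [-0.9, 0.1, 1.2]
gripper_width: -0.0003
finger_force: 0.7
```

```bash
python3 -m pendant '[[[0,0,0.02],[0,0,0]],[[0,0,0.04],[0,0,0]],[[0,0,0.06],[0,0,0]],[[0,0,0.06],[0,0,0]]]'; python3 -m pendant '[[[0,0,0.02],[0,0,0]],[[0,0,0.04],[0,0,0]],[[0,0,0.06],[0,0,0]],[[0,0,0.06],[0,0,0]]]'
```

```text
time: 8.57
position: [0.5437, -0.1009, 0.1489]
tool_rot: [[-0.234, 0.972, -0.001], [0.972, 0.234, -0.0], [-0.0, -0.001, -1.0]]
ft_force: [-7.7, 2.4, 14.7]
gripper_width: -0.0002
finger_force: 7.2
time: 9.07
position: [0.5438, -0.1009, 0.1488]
tool_rot: [[-0.235, 0.972, -0.001], [0.972, 0.235, -0.0], [0.0, -0.001, -1.0]]
ft_force: [-15.0, 4.1, 27.2]
gripper_width: 0.0001
finger_force: 13.7
```

The lid is against a hard stop with the tip at 0.138 m, so it's shut. I'll retract, move towards the robot to clear the view, and re-measure.

```bash
python3 -m pendant '[[[0,0,-0.1],[0,0,0]],[[0,0,-0.5],[0,0,0]],[[0,0,-1.5],[0,0,0]],[[0,0,-2.7],[0,0,0]],[[1.2,0,-3.5],[0,0,0]],[[2.5,0,-3.5],[0,0,0]],[[3.8,0,-3.5],[0,0,0]],[[3.8,0,-3.5],[0,0,0]]]'
python3 - <<'E'
from h import *
from rig import telemetry,eyes
import cv2
s=telemetry.observe()
p,d=eyes.camera("top");c=eyes.get_calibration("top");K,T=c["camera_matrix"],c["world_from_camera"];np.savez("top1.npz",p=p,d=d,K=K,T=T);P=cloud(d,K,T)
cv2.imwrite("pics/t1.png",cv2.resize(p[140:310,310:520,::-1],None,fx=3.5,fy=3.5))
A=P@ex;B=P@ey;m=(A>.48)&(A<.60)&(B>-.30)&(B<-.15)&(P[...,2]>.1)&(P[...,2]<.16);Q=P[m]
f=np.linalg.lstsq(np.c_[Q@ex-.5,Q@ey+.225,np.ones(len(Q))],Q[:,2],rcond=None)[0];print("lid slope,z",f,len(Q))
C0=np.array([.4698,-.1929,.086]);m=(np.linalg.norm((P-C0)[...,:2],axis=2)<.025)&(abs((P-C0)@-Rt(.35)[:,2])<.004)
print("cap",P[m].mean(0),m.sum());
u,v=np.argwhere(m).mean(0)[::-1];print(u,v)
N=-Rt(.35)[:,2]
for h in(.06,.02):print(row(s,C0+N*(.011+h),Rt(.35)))
print(s["position"],s["ft_force"],s["joint_pos"])
E
```

```text
time: 10.07
position: [0.5073, 0.0496, 0.2849]
tool_rot: [[-0.239, 0.971, 0.001], [0.971, 0.239, 0.0], [0.0, 0.001, -1.0]]
ft_force: [0.0, -1.2, 0.2]
gripper_width: 0.0
finger_force: 0.0
lid slope,z [-1.18488696e-04  2.92528799e-03  1.37648544e-01] 2030
cap [ 0.470016   -0.19229082  0.08537157] 121
447.5702479338843 251.82644628099175
([-5.661, -2.968, 3.3], [-2.0, -0.005, 0.024])
([-5.663, -2.626, 4.24], [-2.0, -0.005, 0.024])
[0.50730869 0.04957411 0.28486619] [ 0.00684163 -1.1840195   0.21168506] [-7.19473383e+00 -7.16548854e+00  1.06955697e+02  2.87295102e-02
  8.01603956e+01 -2.09978826e+01]
```

View pics/t1.png

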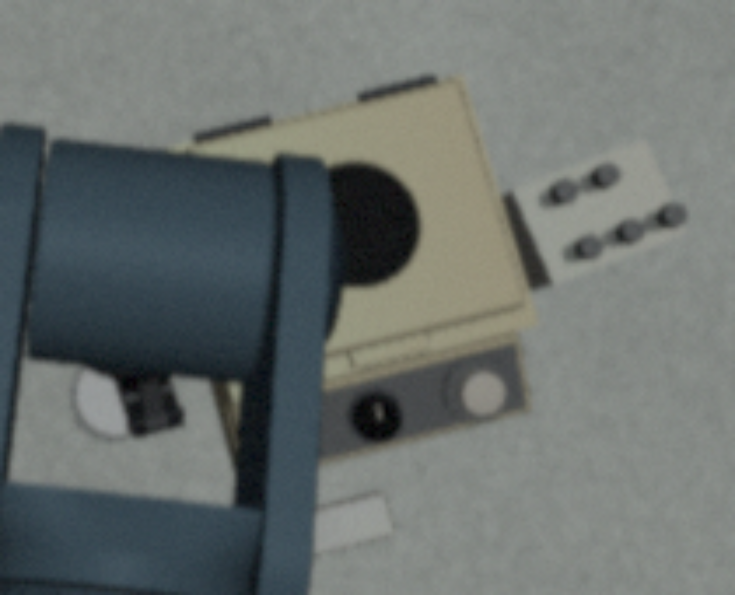

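The lid lies level at 0.1376 m and the button hasn't moved (crop 482,393), so I'll go to a point above the start button.

```bash
python3 -m pendant '[[[-1,-0.5,0],[-0.4,0,0]],[[-2.2,-1.1,0],[-0.9,0,0]],[[-3.4,-1.8,0],[-1.4,0,0]],[[-4.6,-2.4,0.5],[-1.8,0,0]],[[-5.66,-2.97,1],[-2,0,0.02]],[[-5.66,-2.97,2],[-2,0,0.02]],[[-5.66,-2.97,2.8],[-2,0,0.02]],[[-5.66,-2.97,3.3],[-2,0,0.02]],[[-5.66,-2.85,3.6],[-2,0,0.02]],[[-5.66,-2.73,3.95],[-2,0,0.02]],[[-5.66,-2.63,4.24],[-2,0,0.02]],[[-5.66,-2.63,4.24],[-2,0,0.02]]]'
python3 - <<'E'
from h import *
from rig import telemetry,eyes
import cv2
s=telemetry.observe();N=-Rt(.35)[:,2];C0=np.array([.470,-.1926,.0855])
for h in(0,-.006,-.008):print(row(s,C0+N*(.011+h),Rt(.35)))
print(s["joint_pos"],s["ft_force"])
p,d=eyes.camera("scene");cv2.imwrite("pics/s3.png",cv2.resize(p[50:220,220:440,::-1],None,fx=3.5,fy=3.5))
E
```

```text
time: 11.62
position: [0.4586, -0.1973, 0.1138]
tool_rot: [[-0.231, 0.915, 0.331], [0.973, 0.217, 0.081], [0.002, 0.341, -0.94]]
ft_force: [0.1, 0.6, 0.3]
gripper_width: 0.0003
finger_force: 0.0
([0.048, 0.043, 0.495], [-0.011, -0.005, -0.02])
([0.048, 0.043, 0.645], [-0.011, -0.005, -0.02])
([0.048, 0.043, 0.695], [-0.011, -0.005, -0.02])
[-44.82484876  -4.43427605 125.42125688  22.16747618  50.4555749
 -71.12175916] [0.10374094 0.59577642 0.31330332]
```

View pics/s3.png

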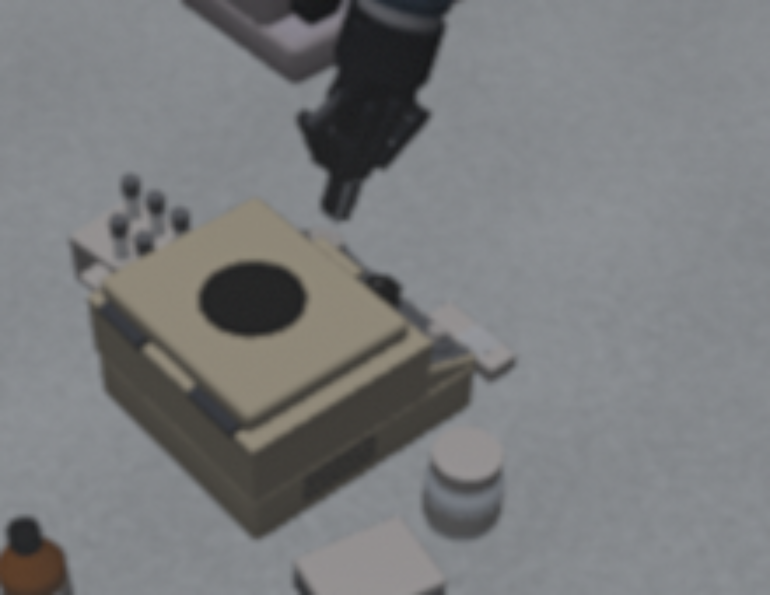

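The lid is shut, and the tip at (337,213) is above the start button with room to spare. I'll press gently to about 5 mm and read the force.

```bash
python3 -m pendant '[[[0.05,0.04,0.2],[0,0,0]],[[0.05,0.04,0.4],[0,0,0]],[[0.05,0.04,0.48],[0,0,0]],[[0.05,0.04,0.54],[0,0,0]],[[0.05,0.04,0.58],[0,0,0]],[[0.05,0.04,0.62],[0,0,0]],[[0.05,0.04,0.62],[0,0,0]]]'; python3 -m pendant '[[[0,0,0.03],[0,0,0]],[[0,0,0.06],[0,0,0]],[[0,0,0.06],[0,0,0]]]'
```

```text
time: 12.55
position: [0.4678, -0.1933, 0.0918]
tool_rot: [[-0.231, 0.915, 0.332], [0.973, 0.217, 0.08], [0.001, 0.342, -0.94]]
ft_force: [-3.7, 2.6, 3.2]
gripper_width: -0.0003
finger_force: 2.1
time: 12.92
position: [0.4684, -0.1935, 0.0912]
tool_rot: [[-0.233, 0.914, 0.331], [0.972, 0.219, 0.081], [0.002, 0.341, -0.94]]
ft_force: [-19.5, 4.3, 23.4]
gripper_width: -0.0001
finger_force: 14.0
```

```bash
python3 -m pendant '[[[0,0,-0.1],[0,0,0]],[[0,0,-0.3],[0,0,0]],[[0,0,-0.8],[0,0,0]],[[0,0,-2],[0,0,0]],[[0,-1,-3.2],[0,0,0]],[[0,-2.2,-4.2],[0,0,0]],[[0,-3,-4.5],[0,0,0]],[[0,-3,-4.5],[0,0,0]]]'
python3 - <<'E'
from h import *
from rig import telemetry,eyes
import cv2
s=telemetry.observe();print(s["position"],s["ft_force"])
p,d=eyes.camera("top");c=eyes.get_calibration("top");P=cloud(d,c["camera_matrix"],c["world_from_camera"])
cv2.imwrite("pics/t2.png",cv2.resize(p[140:310,310:520,::-1],None,fx=3.5,fy=3.5))
C0=np.array([.4698,-.1929,.086]);m=(np.linalg.norm((P-C0)[...,:2],axis=2)<.025)&(abs((P-C0)@-Rt(.35)[:,2])<.004)
print("cap",P[m].mean(0) if m.any() else 0,m.sum())
A=P@ex;B=P@ey;m=(A>.48)&(A<.60)&(B>-.30)&(B<-.15)&(P[...,2]>.1)&(P[...,2]<.16);Q=P[m]
print(np.linalg.lstsq(np.c_[Q@ex-.5,Q@ey+.225,np.ones(len(Q))],Q[:,2],rcond=None)[0],len(Q))
E
```

```text
time: 13.92
position: [0.298, -0.2352, 0.2186]
tool_rot: [[-0.226, 0.915, 0.334], [0.974, 0.213, 0.074], [-0.003, 0.342, -0.94]]
ft_force: [-0.2, -0.5, -0.4]
gripper_width: 0.0006
finger_force: 0.0
[ 0.29802275 -0.23520527  0.2185874 ] [-0.15746725 -0.50041954 -0.40719547]
cap [ 0.47051362 -0.1921397   0.08573426] 123
[-0.00082246 -0.00022552  0.13757167] 3750
```

View pics/t2.png

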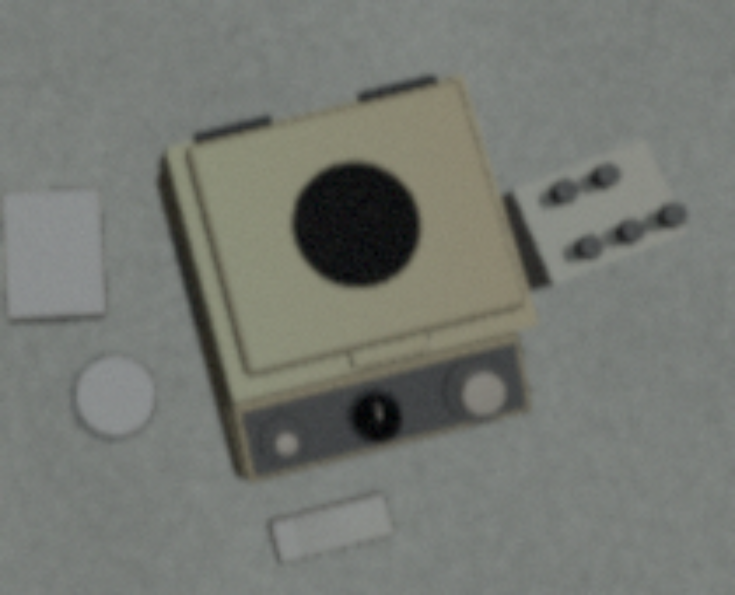

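The lid is shut, the start cap at (482,393) is back out, and nothing else has moved.

```bash
python3 -c "
from rig import sign_off
print(sign_off())"
```

```text
the job is handed in; nothing more can be done
None
```

I pushed the lid shut from its outer face and it sits level, then pressed the start button to its stop and it came back out; nothing else on the bench moved in the final picture, and the job is handed in at about 14 s.

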